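# Fish a keeper disc out of the slot beside the plaster vibrator

## Task

A steel keeper disc has dropped into the narrow slot between the plaster vibrator and its clear splash guard. Take the bent rod from its fork stand, reach down behind the disc and, with the rod's foot kept lightly on the uneven plaster at the bottom, rake the disc out of the slot until it lies wholly on the open front of the drip tray; press gently, for the tray is brittle, and do not touch the disc with the fingers. Then hang the rod back in its fork and leave the plaster cast, the bowl and the jar where they are.

Things in the scene. Friction and masses are not known exactly. Their poses are not given: they have to be found in the camera images.
- vibrator: Grey plaster vibrator (127 x 128, 86 mm high) fixed in a grey drip tray 200 x 180 mm with an L-shaped clear splash guard at its left and back (5 mm thick, top z = 0.090). Origin: centre of the tray's underside; x points from the tray's open front to the back, y left, z up. Tray floor 5 mm above the origin, rims 11 to 14 mm. More than 20 N from the rod on any of it (plaster included) cracks it
- slot_mouth (a point): Middle of the slot's mouth (vibrator x = -0.035, y = 0.062), at the height of the bare tray floor; axes as the vibrator's. The slot runs from here along +x for 127 mm between the vibrator's side and the guard, 36 mm wide, open at the top and here at the front. In front of it the tray is open as far as the front rim, 61 mm towards -x
- slot_end (a point): Middle of the slot's closed end, height of the bare tray floor. Hard plaster coats the slot's floor: level and 3 mm thick at the back, where the disc lies, then with one or two lumps across it, 6 to 7 mm thick, up to the mouth, thinning to nothing in front of it; slopes up to 11 degrees. Where the lumps lie differs and is not measured. It is rigid: 0.5 mm of overtravel can make 7 N
- disc_center (a point): Centre of the dark steel keeper disc, 24 mm across, 3 mm thick, upper edge bevelled 1.4 mm, lying flat on the plaster in the back half of the slot; 12 to 25 g. A rod foot held more than about 1 mm above the plaster slides over it
- hook_grip (a point): Middle of the wooden handle of the bent rod: handle 14 x 14 mm, 80 mm long, upright, z up. Its collar (steel, 24 mm across, 4 mm thick) has its underside 44 mm below this point; from it hangs a 6 mm steel rod whose lowest end is bent square to the side, towards -y, as a foot reaching 21 mm from the rod's axis. Underside of the foot 144 mm below this point. About 70 g
- hook_foot (a point): Middle of the bent foot, on the axis of its 6 mm bar (3 mm above its underside), 9 mm from the upright rod's axis towards -y; the foot and rod together span 12 mm either way along y; axes as the handle's
- fork_slot (a point): Centre of the fork's slot, level with the top of its prongs, 112 mm above the bench on a fixed stand. Own x points to the post; the fork opens to -x, slot 10 mm wide, flared mouth 37 mm from here. The rod hangs through it with its collar on the prongs; it is taken out by lifting it 5 to 15 mm and drawing it 60 mm or more towards -x, and hung back the reverse way. Base plate 8 mm high
- cast: yellow plaster jaw cast, 56 x 60 x 28 mm, standing loose on the vibrator's top; origin at the centre of its underside
- bowl: green rubber mixing bowl, 120 mm wide, 64 mm high, behind the vibrator; origin at the centre of its underside
- jar: lidded powder jar, 48 mm wide, 58 mm high; origin at the centre of its underside

How it is judged:
On the way, in this order (a step that is already met when the one before it is completed fails the run):
1. the bent rod has been taken out of its fork (horizontal distance between hook_grip and fork_slot above 0.06 m), for 0.1 s.
2. the rod's foot is down in the slot, beside the disc, while the disc still lies inside (z of hook_foot in the frame of vibrator below 0.025 m and distance between hook_foot and disc_center below 0.04 m and x of disc_center in the frame of vibrator above 0 m), for 0.1 s.
3. the disc has been raked out of the slot on to the apron (x of disc_center in the frame of vibrator below -0.046 m and z of disc_center in the frame of vibrator below 0.025 m), for 0.2 s.
At the end, for the whole second after the job is handed in: The disc lies flat (within 0.3 rad) on the apron of the drip tray, its centre 11 mm or more in front of the slot's mouth; the rod hangs upright (within 0.12 rad) in the fork, its handle over the slot within 20 mm and its collar on the prongs; the fingers touch nothing (x of disc_center in the frame of vibrator between -0.1 and -0.046 m and y of disc_center in the frame of vibrator between -0.09 and 0.09 m and z of disc_center in the frame of vibrator below 0.02 m and angle between disc_center's own z axis and vertical below 0.3 rad and distance between hook_grip and fork_slot below 0.055 m and horizontal distance between hook_grip and fork_slot below 0.02 m and z of hook_grip in the frame of fork_slot above 0.038 m and angle between hook_grip's own z axis and vertical below 0.12 rad and contact force between the fingers and anything else below 0.1 N).
It fails at once if the rod bears on the vibrator, guard, tray or plaster with more than 20 N (contact force between hook and vibrator above 20 N).
It fails at once if the fingers touch the disc (contact force between the fingers and disc above 0.2 N).
It fails at once if the cast, the bowl or the jar is shifted by more than 15 mm (distance of any of cast, bowl, jar from where it was at the start of the episode above 0.015 m).
It also fails if it takes over 72 s, if anything falls off the work surface, if the arm or the gripper's body presses on something with over 40 N, if the wrist force passes 120 N, or if a joint passes its speed limit or range.

## Robot

A 7-joint arm with a two-finger parallel gripper is mounted at the origin on a cart in front of the work surface, level with it; the furniture and walls round the work are solid. World frame = base frame: x ahead of the robot, y to its left, z up, the work surface at z = 0. Lengths are in m, angles in rad, forces in N, time in s.
With the tool pointing down it reaches from about 0.35 to 0.9 m from the base axis. Payload 7.2 kg.
Tool frame: the origin (TCP) lies midway between the tips of the shut fingers; the grasp point (between the pads) lies 19 mm behind it (arm.grip_point_offset is the distance from the TCP to the grasp point, in m); z points along the fingers, y is the line along which they close (so a half turn about z gives the same grasp; the last joint's range is limited). The gripper opens to 88 mm and grips with 3 to 60 N. Pads are 20 mm wide; open, the fingers measure 115 mm over their backs; the gripper's body (75 mm by 178 mm) begins 61 mm behind the grasp point.
Start: joints at [1.069, 0.411, -0.013, 1.596, 0.006, 1.134, -0.082], TCP at [0.263, -0.567, 0.223] pointing down, gripper open.
Joint ranges: [-2.95, 2.95], [-0.29, 1.99], [-1.47, 1.44], [0.14, 2.54], [-1.03, 4.17], [0.13, 1.85], [-2.86, 2.86]. Speed limits (rad/s): [2.39, 2.39, 3.01, 3.01, 3.14, 3.14, 3.14].

## Interface

Orientations are given as a unit quaternion [x, y, z, w].
In Python, from cell import state, imaging, job_done, spotter, arm gives the robot as it stands.
- The arm moves only by the tool apply_moves, never from a script. Its argument "moves" is text: rows parted by semicolons, each of 5 numbers parted by spaces: the shift along the tool's x, y, z as a fraction of full scale, then the turn about the tool's z as a fraction of full scale, then the opening, from 0 (shut) to 1 (fully open). A call has 1 to 12 rows; each row shifts and turns the commanded pose from where the row before left it, along the tool's axes as they then stand; what a row does not reach is not made up. Full scale, the value 1, is 4 cm for a shift and 0.1 rad for a turn. A row lasts 1/12 s, in which the tool goes at most 41.7 mm and 7.16 degrees, less where a joint would pass 70% of its speed; a pose out of reach is approached as far as the arm can. A call with a number of a shift or a turn outside -1 to 1 is refused whole. A call with a gripper value outside its range is refused whole. The fingers move at their own pace and stop on an object; "squeeze" is the grip in N (left out, the last holds). Time passes only in rows, so rows that do not move let the fingers close. It gives the time, the measured TCP pose, the force, the opening and the grip force at its end, in the units of the state.
- state(): the state, without advancing time (a new reading comes with each control period).
- imaging.read_camera(name): name is "scene" or "top" or "wrist"; returns a dict with "pixels" (480x640x3 uint8, blue, green, red), "range_z" (480x640 float32, m along the optical axis (not along the pixel's ray), 0 where there is no reading), "mtx" (3x3 intrinsics, pixels), "camera_from_world" (4x4, takes a point from world to camera coordinates); the wrist camera has in their place "hand_eye" (4x4, takes a point from camera to tool coordinates, whose origin is the TCP and whose axes are the flange's). Camera axes: x right, y up, looking along -z (the intrinsics and any distortion apply to the point x, -y, -z); pixel columns grow to the right and rows downward; lengths in m; the calibration is good to about 2 mm. The wrist camera is an equidistant fisheye: a pixel r from the principal point sees the ray r / f radians off the axis. A picture is of the moment at which its call begins: read the wrist's pose just before it.
- job_done(): hands the job in; it is judged then, once.
Trained networks look in a picture, given as the dict that the camera call returned (one of the last four; its "shot" number tells which), for a name from the list of things; names that differ only in an ending like _2 or _b are one class to them, and where a whole thing is asked for, a point or a joint stands for the part that bears it (a point fixed in the world has none). Each returns a list of dicts, best first, with "score" (0 to 1); they miss things now and then, are a little off and sometimes report something else, mostly with a low value. They report only what shows in the picture. A call takes as long as a camera call.
- spotter.regions_of(label, picture): "region" (480x640 bool, what is visible of it) and "xy" ([column, row] in pixels, amid what is visible of it).
- spotter.landmark_of(label, picture): "xy" ([column, row] in pixels: a listed point, or the origin of a listed thing).
The state is a dict: "time": time; "qpos": joint angles; "qvel": joint speeds; "effort": joint torques, N m; "position": TCP position; "eef_rot": TCP orientation; "ft_force": force on the tool from outside, world axes, zero at the start; "wrist_torque": the same for the moment, N m; "grip_width": finger opening in m; "finger_force": force on a finger pad.
Only numpy, scipy, OpenCV 4.12 (cv2) and the standard library are available. Lean on these libraries where they do the work, as an engineer would, in place of code of your own. Each camera call takes 0.05 s, during which the arm holds its last target. There are 200 camera calls.

## Working session

There is one attempt and no reset: what is moved stays moved. The work goes in short steps, Python scripts to look and compute and a tool call to move; the robot and the scene stay as the last step left them, time stands still between calls to the robot, and variables do not carry over. Pictures are saved under pics/ and viewed, at most 11 in all, crops included, and the job is handed in when it is done.

Besides the shell and the picture viewer there is one more tool, called after "Emit:" as a command line: name --argument value ..., lists and objects as JSON in quotes. apply_moves: Moves the arm, as the interface text tells. Shift numbers are shares of 4 cm and turn numbers shares of 0.1 rad, none past 1 either way. Its arguments: {"type":"object","properties":{"moves":{"type":"string"},"squeeze":{"type":"number"}},"required":["moves"]}

```bash
mkdir -p pics; cat > h.py <<'E'
import numpy as np, cv2
from cell import state, imaging, job_done, spotter, arm
from scipy.spatial.transform import Rotation as R
def backproj(p,uv,z=None,rng=None):
    K=np.array(p["mtx"]);T=np.linalg.inv(np.array(p["camera_from_world"]))
    d=np.array([(uv[0]-K[0,2])/K[0,0],-(uv[1]-K[1,2])/K[1,1],-1.0])
    if rng is not None: return (T@np.r_[d*rng,1])[:3]
    o=T[:3,3];w=T[:3,:3]@d
    return o+w*(z-o[2])/w[2]
def cloud(p):
    K=np.array(p["mtx"]);T=np.linalg.inv(np.array(p["camera_from_world"]))
    v,u=np.mgrid[0:480,0:640];r=p["range_z"]
    c=np.stack([(u-K[0,2])/K[0,0]*r,-(v-K[1,2])/K[1,1]*r,-r,np.ones_like(r)],-1)
    return (c@T.T)[...,:3]
E
python3 - <<'E'
from h import *
s=state();print(s["position"],s["eef_rot"],s["time"],arm.grip_point_offset)
for n in("scene","top"):
    p=imaging.read_camera(n);cv2.imwrite(f"pics/{n}0.png",p["pixels"])
    C=cloud(p);print(n,[k for k in p],np.linalg.inv(p["camera_from_world"])[:3,3])
    for l in["vibrator","slot_mouth","slot_end","disc_center","hook_grip","hook_foot","fork_slot","cast","bowl","jar"]:
        for q in spotter.landmark_of(l,p)[:1]:
            u=np.array(q["xy"]);i=u.round().astype(int)
            try: c=C[i[1],i[0]].round(3)
            except IndexError: c=None
            print(l,round(q["score"],2),u.round(1),"surf",c)
E
```

```text
[ 0.26244896 -0.56667397  0.22180697] [ 9.76564131e-01  2.15225131e-01 -2.21094699e-04 -7.69823663e-04] 0.0 0.0187
scene ['pixels', 'range_z', 'mtx', 'camera_from_world', 'shot'] [0.25879469 0.64660969 0.84283654]
vibrator 0.8 [369.9 296.2] surf [0.488 0.02  0.061]
slot_mouth 0.64 [363.4 324.5] surf [0.487 0.043 0.012]
slot_end 0.84 [305.6 292.5] surf [0.598 0.044 0.035]
hook_grip 0.88 [322.5 370.4] surf [0.461 0.247 0.162]
hook_foot 0.86 [322.6 418. ] surf [0.461 0.242 0.031]
fork_slot 0.95 [320.6 388.4] surf [0.462 0.248 0.12 ]
cast 0.89 [370.1 245.7] surf [ 0.52  -0.043  0.109]
bowl 0.84 [286.4 233. ] surf [ 0.695 -0.054  0.05 ]
jar 0.97 [334.3 212.3] surf [ 0.656 -0.18   0.02 ]
top ['pixels', 'range_z', 'mtx', 'camera_from_world', 'shot'] [0.46093978 0.04001593 1.18069514]
vibrator 0.7 [352.8 283.8] surf [ 0.509 -0.022  0.084]
slot_mouth 0.8 [316.6 297.8] surf [0.484 0.041 0.01 ]
slot_end 0.62 [331.5 231.3] surf [0.609 0.015 0.032]
disc_center 0.64 [323.1 248.1] surf [0.579 0.031 0.014]
hook_grip 0.7 [195.4 305. ] surf [0.466 0.235 0.188]
hook_foot 0.57 [214.7 305.5] surf [0.466 0.23  0.019]
fork_slot 0.68 [202.1 307. ] surf [0.463 0.234 0.131]
cast 0.58 [375.8 271.9] surf [ 0.53  -0.061  0.104]
bowl 0.89 [392.5 177.2] surf [ 0.718 -0.099  0.014]
jar 0.96 [441.8 208.5] surf [ 0.652 -0.186  0.059]
```

```bash
python3 - <<'E'
import cv2,numpy as np
a=cv2.imread("pics/scene0.png")[200:460,200:480];b=cv2.imread("pics/top0.png")[140:400,150:470]
a=cv2.resize(a,None,fx=2.1,fy=2.1,interpolation=3);b=cv2.resize(b,None,fx=2.3,fy=2.3,interpolation=3)
cv2.imwrite("pics/a1.png",a);cv2.imwrite("pics/b1.png",b)
E
```

```text
(no output)
```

View pics/a1.png

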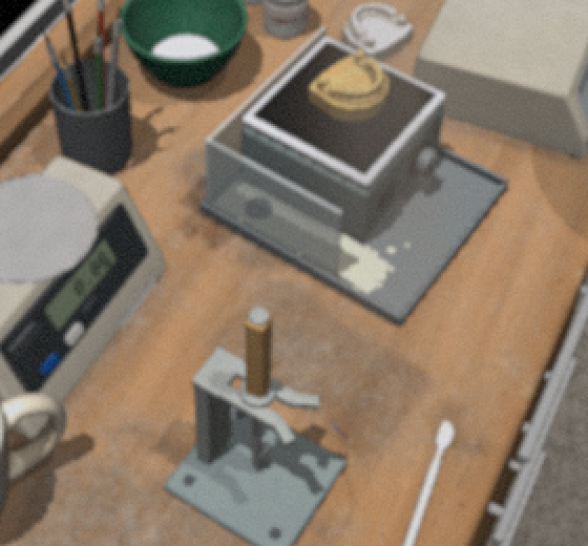

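View pics/b1.png

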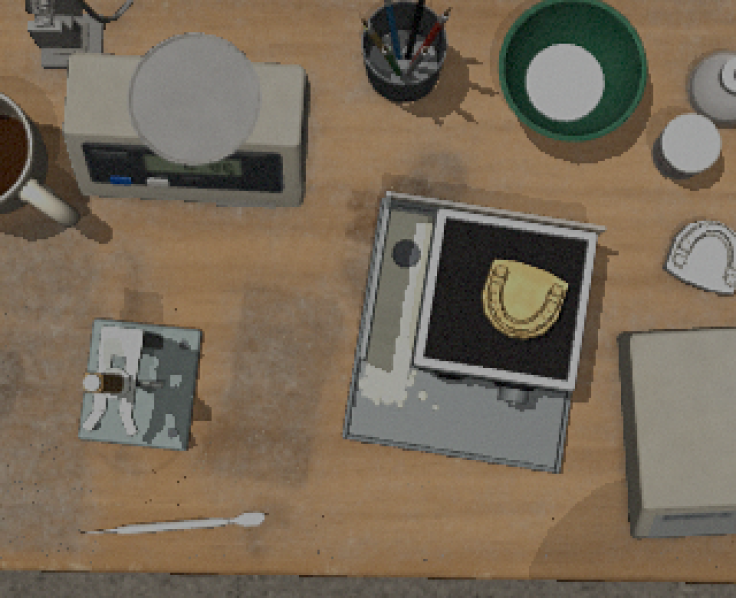

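The top picture shows the disc near crop (406,252), i.e. full (326,250), in the back half of the slot. The rod hangs in the fork near (197,306), with the fork opening towards the robot.

```bash
python3 - <<'E'
from h import *
p=imaging.read_camera("top");C=cloud(p)
m=(C[...,2]>0.078)&(C[...,2]<0.1)&(C[...,0]>0.42)&(C[...,0]<0.65)&(abs(C[...,1]+.02)<0.09)
print("zmed",np.median(C[m][:,2]))
r=cv2.minAreaRect(C[m][:,:2].astype(np.float32)*1000);print(r)
for uv in[(346,438),(387,193),(561,471)]:
    print(backproj(p,(150+uv[0]/2.3,140+uv[1]/2.3),0.012).round(4))
print("disc",backproj(p,(150+406/2.3,140+252/2.3),0.011).round(4))
for l in["disc_center","cast","hook_grip","fork_slot"]:
    for q in spotter.regions_of(l,p)[:1]:
        M=q["region"];c=C[M];print(l,q["score"],q["xy"],M.sum(),c.min(0).round(3),c.max(0).round(3),np.median(c,0).round(3))
        if l=="disc_center": print(backproj(p,q["xy"],0.011))
# base plate of fork
m=(C[...,2]>0.004)&(C[...,2]<0.016)&(C[...,0]>0.38)&(C[...,0]<0.53)&(C[...,1]>.18)&(C[...,1]<.30)
print("base",m.sum(),cv2.minAreaRect(C[m][:,:2].astype(np.float32)*1000))
for n in["scene"]:
    s=imaging.read_camera(n);D=cloud(s)
    for X in(C,D):
        m=(X[...,2]>0.192)&(X[...,2]<0.22)&(X[...,0]>0.42)&(X[...,0]<0.5)&(X[...,1]>.2)&(X[...,1]<.28)
        print("handle top",m.sum(),X[m].mean(0).round(4),X[m].min(0).round(4),X[m].max(0).round(4))
        m=(X[...,2]>0.106)&(X[...,2]<0.114)&(X[...,0]>0.38)&(X[...,0]<0.53)&(X[...,1]>.18)&(X[...,1]<.30)
        print("prongs",m.sum(),cv2.minAreaRect(X[m][:,:2].astype(np.float32)*1000))
        m=(X[...,2]>0.125)&(X[...,2]<0.19)&(X[...,0]>0.42)&(X[...,0]<0.5)&(X[...,1]>.2)&(X[...,1]<.28)
        print("handle",m.sum(),np.median(X[m],0).round(4))
E
```

```text
zmed 0.08553596648015183
((540.6676635742188, -31.255409240722656), (167.8240966796875, 130.70216369628906), 81.85441589355469)
[0.4233 0.0706 0.012 ]
[0.6249 0.0412 0.012 ]
[ 0.3999 -0.1046  0.012 ]
disc [0.5763 0.0245 0.011 ]
cast 0.75 [379.4, 269.4] 941 [ 0.461 -0.096  0.088] [0.566 0.04  1.181] [ 0.534 -0.061  0.104]
hook_grip 0.62 [200.5, 304.2] 223 [0.455 0.223 0.013] [0.475 0.247 0.203] [0.465 0.235 0.141]
fork_slot 0.6 [212.2, 309.4] 2399 [ 0.412  0.04  -0.006] [0.518 0.292 1.181] [0.462 0.23  0.008]
base 1579 ((455.49053955078125, 241.60281372070312), (145.56427001953125, 116.26856994628906), 1.7924648523330688)
handle top 72 [0.4645 0.2405 0.1971] [0.458  0.2338 0.1922] [0.4708 0.2475 0.203 ]
prongs 511 ((467.059326171875, 240.8175811767578), (39.392303466796875, 79.54911804199219), 85.07502746582031)
handle 68 [0.4646 0.2347 0.1569]
handle top 115 [0.4623 0.2426 0.1974] [0.4564 0.234  0.1921] [0.469  0.2486 0.2029]
prongs 734 ((465.74212646484375, 240.70074462890625), (41.448307037353516, 80.58330535888672), 84.17144775390625)
handle 339 [0.4599 0.2469 0.1597]
```

Emit:
apply_moves --moves "0 0 -1 -1 1;0.42 -0.9 0 -1 1;0.42 -0.9 0 -1 1;0.5 -0.85 0 -1 1;0.55 -0.8 0 -1 1;0.6 -0.75 0 -1 1;0.7 -0.7 0 -1 1;0.75 -0.6 0 -1 1;0.8 -0.6 0 -1 1;0.85 -0.5 0 -1 1;0 0 0 0 1"

```text
time: 2.32
position: [0.1797, -0.2184, 0.2625]
eef_rot: [0.751, 0.66, -0.001, -0.0]
ft_force: [0.3, -0.9, -0.3]
grip_width: 0.0875
finger_force: 0.0
```

Emit:
apply_moves --moves "0.9 0.4 0 0 1;0.9 0.4 0 0 1;0.9 0.4 0 0 1;0.9 0.4 0 0 1;0.9 0.4 0 0 1;0.9 0.4 0 0 1;0.9 0.4 0 0 1;0.9 0.4 0 0 1;0.9 0.4 0 0 1;0.9 0.4 0 0 1;0.9 0.4 0 -0.3 1;0 0 0 0 1"

```text
time: 3.32
position: [0.4129, 0.1515, 0.2618]
eef_rot: [0.742, 0.671, 0.002, -0.005]
ft_force: [-0.4, -0.8, -0.3]
grip_width: 0.0878
finger_force: 0.0
```

```bash
cat >> h.py <<'E'
def wproj(p,uv,z,s):
    "wrist pixel -> world at height z"
    K=np.array(p["mtx"]);x=(uv[0]-K[0,2])/K[0,0];y=(uv[1]-K[1,2])/K[1,1];th=np.hypot(x,y)
    k=np.sin(th)/th if th>1e-9 else 1
    d=np.array([x*k,-y*k,-np.cos(th)]);H=np.array(p["hand_eye"]);r=R.from_quat(s["eef_rot"]).as_matrix()
    o=r@H[:3,3]+s["position"];w=r@H[:3,:3]@d
    return o+w*(z-o[2])/w[2]
def inv_w(p,P,s):
    H=np.array(p["hand_eye"]);r=R.from_quat(s["eef_rot"]).as_matrix();K=np.array(p["mtx"])
    c=H[:3,:3].T@(r.T@(np.array(P)-s["position"])-H[:3,3]);x,y,z=c[0],-c[1],-c[2]
    th=np.arctan2(np.hypot(x,y),z);q=np.hypot(x,y)+1e-12
    return np.array([K[0,2]+K[0,0]*th*x/q,K[1,2]+K[1,1]*th*y/q])
def goto(P,yawx=None):
    "shift in tool units to bring TCP to P"
    s=state();r=R.from_quat(s["eef_rot"]).as_matrix();d=r.T@(np.array(P)-s["position"])/0.04
    yaw=np.degrees(np.arctan2(r[1,0],r[0,0]))
    print("pos",np.array(s["position"]).round(4),"yaw",yaw.round(2),"shift",d.round(3),"turn",None if yawx is None else round(-np.radians(yawx-yaw)/0.1,3))
E
python3 - <<'E'
from h import *
s=state();p=imaging.read_camera("wrist");cv2.imwrite("pics/w1.png",p["pixels"])
for l,z in[("hook_grip",.156),("fork_slot",.112),("disc_center",.011),("slot_mouth",.005),("slot_end",.005)]:
    for q in spotter.landmark_of(l,p)[:1]: print(l,q["score"],q["xy"],wproj(p,q["xy"],z,s).round(4))
goto([.463,.241,.137],84.5)
E
```

```text
hook_grip 0.65 [378.5, 107.3] [0.4629 0.2432 0.156 ]
slot_mouth 0.71 [385.7, 292.9] [0.4803 0.0383 0.005 ]
slot_end 0.87 [480.0, 296.9] [0.6063 0.0161 0.005 ]
pos [0.4103 0.1432 0.263 ] yaw 83.73 shift [2.581 1.037 3.146] turn -0.135
```

View pics/w1.png

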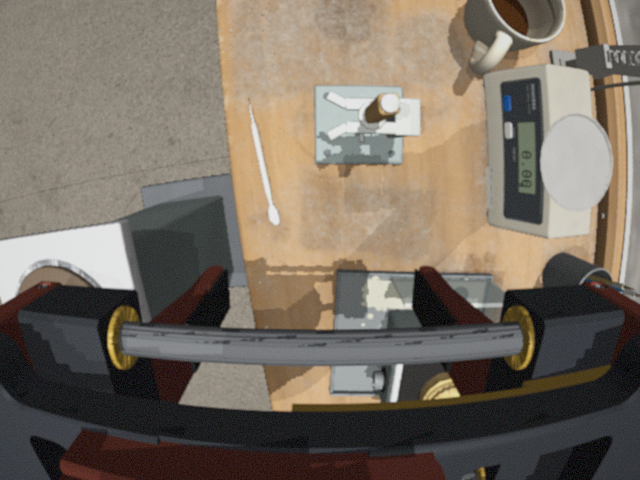

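Emit:
apply_moves --moves "0.87 0.35 0 -0.14 1;0.87 0.35 0 0 1;0.86 0.36 0 0 1;0 0 0 0 1;0 0 0.6 0 1;0 0 0.9 0 1;0 0 0.9 0 1;0 0 0.6 0 1;0 0 0.1 0 1;0 0 0 0 1;0 0 0 0 1"

```text
time: 4.53
position: [0.4637, 0.2439, 0.1405]
eef_rot: [0.74, 0.673, 0.001, 0.001]
ft_force: [0.1, -0.4, 1.0]
grip_width: 0.0877
finger_force: 0.0
```

```bash
python3 - <<'E'
from h import *
goto([.463,.242,.137],84.5)
E
```

```text
pos [0.4637 0.2439 0.1405] yaw 84.6 shift [-0.048 -0.014  0.088] turn 0.018
```

Emit:
apply_moves --moves "-0.04 0 0.05 0 0;0 0 0 0 0;0 0 0 0 0;0 0 0 0 0;0 0 0 0 0;0 0 0 0 0;0 0 0 0 0;0 0 0 0 0;0 0 0 0 0;0 0 0 0 0" --squeeze 40

```text
time: 5.37
position: [0.4626, 0.2426, 0.1366]
eef_rot: [0.739, 0.674, -0.0, -0.0]
ft_force: [0.1, 0.5, 0.3]
grip_width: 0.0246
finger_force: 0.0
```

Emit:
apply_moves --moves "0 0 0 0 0;0 0 0 0 0;0 0 0 0 0;0 0 0 0 0;0 0 0 0 0;0 0 0 0 0" --squeeze 50

```text
time: 5.87
position: [0.4627, 0.2426, 0.1366]
eef_rot: [0.739, 0.673, -0.0, -0.0]
ft_force: [0.8, -0.1, -1.4]
grip_width: 0.0138
finger_force: 50.0
```

```bash
python3 - <<'E'
from h import *
s=state();print(s["grip_width"],s["finger_force"],s["ft_force"],s["wrist_torque"]);goto([.463,.242,.137],84.5)
E
```

```text
0.013847446062969396 49.9999737739563 [ 0.82927   -0.1106267 -1.4194264] [ 0.00494349 -0.14764391  0.01276536]
pos [0.4627 0.2426 0.1366] yaw 84.67 shift [-0.013  0.01  -0.01 ] turn 0.03
```

Emit:
apply_moves --moves "0 0 -0.15 0 0;0 0 -0.15 0 0;0 0 0 0 0;0 -0.3 0 0 0;0 -0.4 0 0 0;0 -0.5 0 0 0;0 -0.5 0 0 0;0 -0.5 0 0 0;0 0 0 0 0;0 0 -0.8 0 0;0 0 -0.8 0 0;0 0 -0.8 0 0"

```text
time: 6.87
position: [0.374, 0.2507, 0.2455]
eef_rot: [0.739, 0.674, -0.001, -0.0]
ft_force: [0.8, 0.5, -0.5]
grip_width: 0.0142
finger_force: 50.0
```

```bash
python3 - <<'E'
from h import *
s=state();print(s["grip_width"],s["finger_force"],s["ft_force"],s["wrist_torque"]);goto([.463,.242,.137],84.5)
p=imaging.read_camera("scene");C=cloud(p);cv2.imwrite("pics/s2.png",p["pixels"][150:460,200:560])
t=imaging.read_camera("top")
for q in (p,t):
  for l,z in[("hook_grip",.26),("hook_foot",.12),("disc_center",.0105),("slot_mouth",.005),("slot_end",.005),("fork_slot",.112)]:
    for r in spotter.landmark_of(l,q)[:1]: print(l,r["score"],r["xy"],backproj(q,r["xy"],z).round(4))
cv2.imwrite("pics/slot.png",cv2.resize(t["pixels"][215:345,290:370],None,fx=4.5,fy=4.5,interpolation=2))
E
```

```text
0.014249322238943698 50.0003045797348 [ 0.80742155  0.47050774 -0.45881297] [-0.05366418 -0.12617303 -0.05111777]
pos [0.374  0.2507 0.2455] yaw 84.74 shift [-0.011  2.239  2.708] turn 0.041
hook_grip 0.94 [392.5, 354.0] [0.3706 0.2468 0.26  ]
hook_foot 0.79 [381.3, 409.2] [0.3763 0.2387 0.12  ]
disc_center 0.54 [334.1, 211.2] [ 0.6619 -0.1926  0.0105]
slot_mouth 0.8 [360.2, 323.7] [0.4932 0.0404 0.005 ]
slot_end 0.69 [306.6, 291.4] [0.61   0.0199 0.005 ]
fork_slot 0.59 [321.4, 388.2] [0.4632 0.2436 0.112 ]
hook_grip 0.47 [171.7, 365.9] [0.3766 0.2509 0.26  ]
hook_foot 0.58 [192.4, 357.1] [0.379  0.2488 0.12  ]
disc_center 0.48 [326.7, 247.4] [0.5805 0.0243 0.0105]
slot_mouth 0.87 [318.1, 300.7] [0.4794 0.0386 0.005 ]
slot_end 0.68 [329.9, 231.2] [0.6123 0.0186 0.005 ]
fork_slot 0.77 [199.7, 306.2] [0.4646 0.2414 0.112 ]
```

View pics/s2.png

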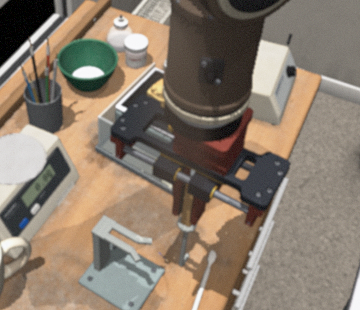

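View pics/slot.png

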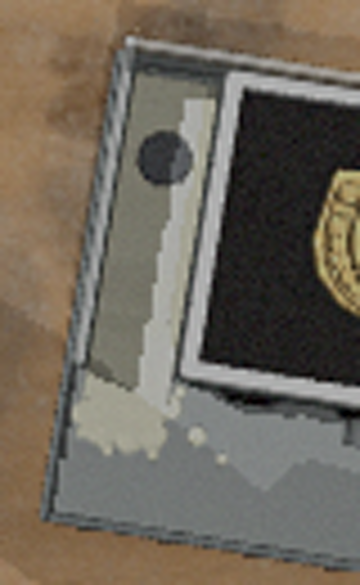

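Emit:
apply_moves --moves "0 0 -0.25 0.52 0;-0.4 0.55 0 0 0;-0.58 0.8 0 0 0;-0.58 0.8 0 0 0;-0.58 0.8 0 0 0;-0.58 0.8 0 0 0;-0.58 0.8 0 0 0;-0.58 0.8 0 0 0;-0.5 0.65 0 0 0;-0.31 0.41 0 0 0;0 0 0 0 0;0 0 0 0 0"

```text
time: 8.57
position: [0.6019, 0.0273, 0.2537]
eef_rot: [0.757, 0.653, -0.0, -0.001]
ft_force: [-0.8, 0.0, -0.6]
grip_width: 0.0137
finger_force: 50.0
```

```bash
python3 - <<'E'
from h import *
s=state();print(s["time"],s["ft_force"]);goto([.6008,.0279,.2256],81.7)
s=state();w=imaging.read_camera("wrist")
p=imaging.read_camera("scene");cv2.imwrite("pics/s3.png",cv2.resize(p["pixels"][180:360,240:440],None,fx=2.8,fy=2.8,interpolation=2))
C=cloud(p)
for l,z in[("hook_grip",.27),("hook_foot",.13)]:
    for r in spotter.landmark_of(l,p)[:1]: print(l,r["score"],r["xy"],backproj(p,r["xy"],z).round(4), C[int(r["xy"][1]),int(r["xy"][0])])
cv2.imwrite("pics/w3.png",cv2.resize(w["pixels"][150:450,220:520],None,fx=2,fy=2))
E
```

```text
8.5667 [-0.78358309  0.02155892 -0.62546309]
pos [0.6019 0.0273 0.2537] yaw 81.57 shift [ 0.009 -0.028  0.703] turn -0.022
hook_grip 0.83 [309.7, 178.6] [0.6017 0.021  0.27  ] [0.591289   0.04205907 0.28995517]
hook_foot 0.71 [312.2, 241.6] [0.6019 0.0132 0.13  ] [0.60074657 0.01598179 0.13435758]
```

View pics/s3.png

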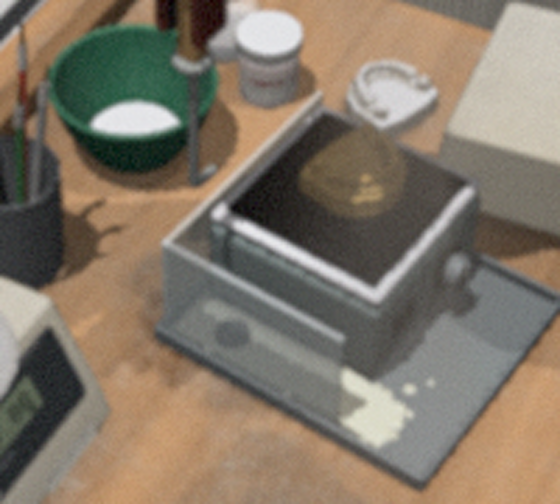

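Emit:
apply_moves --moves "0 -0.03 0.35 0 0;0 0 0.35 0 0;0 0 0 0 0;0 0 0 0 0"

```text
time: 9.1
position: [0.5997, 0.0284, 0.2259]
eef_rot: [0.756, 0.654, -0.001, -0.0]
ft_force: [0.3, -0.4, 0.4]
grip_width: 0.0137
finger_force: 50.0
```

```bash
cat >> h.py <<'E'
c0=np.array([.5120,-.0312]);yv=np.radians(-8.3)
def vib(x,y,z):
    return np.array([c0[0]+x*np.cos(yv)-y*np.sin(yv),c0[1]+x*np.sin(yv)+y*np.cos(yv),z])
def proj(p,P):
    c=np.array(p["camera_from_world"])@np.r_[P,1];K=np.array(p["mtx"]);return np.array([K[0,2]+K[0,0]*c[0]/-c[2],K[1,2]+K[1,1]*c[1]/c[2]])
def tovib(P):
    d=np.array(P[:2])-c0;return np.array([d[0]*np.cos(yv)+d[1]*np.sin(yv),-d[0]*np.sin(yv)+d[1]*np.cos(yv)])
E
python3 - <<'E'
from h import *
s=state();goto([.6008,.0279,.2256],81.7);print(tovib(s["position"]))
w=imaging.read_camera("wrist");p=imaging.read_camera("scene")
L=[[(.092,.044,.086),(-.035,.044,.086)],[(.092,.08,.09),(-.035,.08,.09)],[(.092,.08,.005),(-.035,.08,.005)],[(.1,-.09,.012),(-.1,-.09,.012),(-.1,.09,.012),(.1,.09,.012)],[(.092,.08,.09),(.092,-.08,.09)]]
def draw(f,img,u0,v0,k,w_,h_):
    im=cv2.resize(img[v0:v0+h_,u0:u0+w_],None,fx=k,fy=k,interpolation=2)
    for l in L:
        q=np.array([(f(vib(*a))-[u0,v0]) *k for a in l]).round().astype(int);cv2.polylines(im,[q.reshape(-1,1,2)],False,(0,0,255),1)
    return im
a=draw(lambda P:proj(p,P),p["pixels"],280,180,3,130,190)
b=draw(lambda P:inv_w(w,P,s),w["pixels"],230,200,1.5,260,253)
h=max(a.shape[0],b.shape[0]);o=np.zeros((h,a.shape[1]+b.shape[1],3),np.uint8);o[:a.shape[0],:a.shape[1]]=a;o[:b.shape[0],a.shape[1]:]=b
print(o.shape);cv2.imwrite("pics/ov.png",o)
E
```

```text
pos [0.5997 0.0284 0.2259] yaw 81.74 shift [-0.009  0.029  0.009] turn 0.007
[0.07818987 0.07164794]
(570, 780, 3)
```

View pics/ov.png

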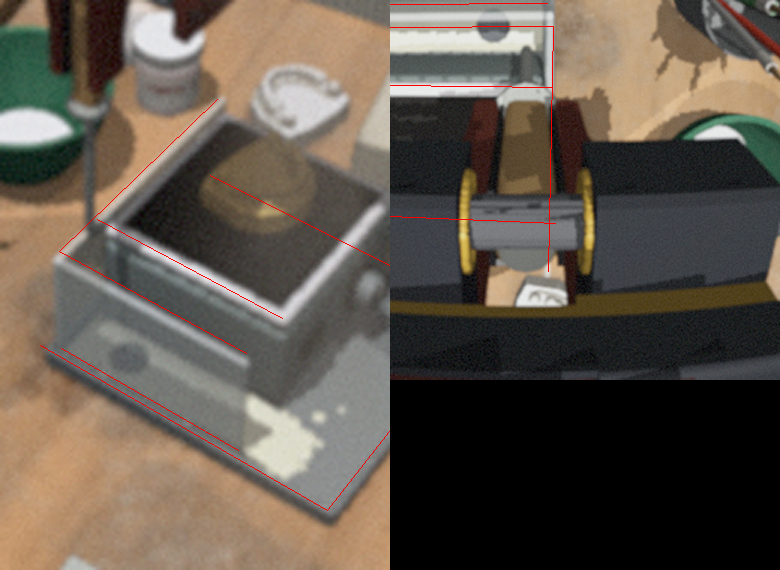

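```bash
python3 - <<'E'
from h import *
s=state();w=imaging.read_camera("wrist");p=imaging.read_camera("scene")
r=R.from_quat(s["eef_rot"]).as_matrix();T=np.array(s["position"])
def hk(off,zz): return T+r@np.array([-off,0,0])+np.array([0,0,zz+.0187-0])  # off toward -y handle
pts=[hk(0,-.048),hk(0,-.144),hk(.021,-.144)]
for n,q,f in(("scene",p,lambda P:proj(p,P)),("wrist",w,lambda P:inv_w(w,P,s))):
    for l in("hook_foot","disc_center","slot_end"):
        for d in spotter.landmark_of(l,q)[:1]: print(n,l,d["score"],d["xy"])
    print(n,"pred foot",f(hk(.009,-.141)), "pred rodbottom",f(pts[1]))
ims=[]
for q,f,u0,v0,k,W,H in((p,lambda P:proj(p,P),290,215,6,66,90),(w,lambda P:inv_w(w,P,s),275,195,4,98,90)):
    im=cv2.resize(q["pixels"][v0:v0+H,u0:u0+W],None,fx=k,fy=k,interpolation=2)
    im=cv2.convertScaleAbs(im,alpha=1.5)
    z=np.array([(f(P)-[u0,v0])*k for P in pts]).round().astype(int);cv2.polylines(im,[z.reshape(-1,1,2)],False,(0,255,0),1)
    for a in([(.092,.044,.086),(-.035,.044,.086)],[(.092,.08,.09),(-.035,.08,.09)]):
        z=np.array([(f(vib(*b))-[u0,v0])*k for b in a]).round().astype(int);cv2.polylines(im,[z.reshape(-1,1,2)],False,(0,0,255),1)
    ims.append(cv2.copyMakeBorder(im,0,540-im.shape[0],0,0,0))
cv2.imwrite("pics/ov2.png",np.hstack(ims));print(np.hstack(ims).shape)
E
```

```text
scene hook_foot 0.77 [310.4, 255.4]
scene slot_end 0.79 [307.6, 290.9]
scene pred foot [311.75736676 255.07920729] pred rodbottom [308.57678213 259.39698421]
wrist hook_foot 0.61 [320.6, 241.5]
wrist disc_center 0.6 [296.4, 216.7]
wrist slot_end 0.86 [330.6, 214.3]
wrist pred foot [321.36340108 242.06269279] pred rodbottom [321.37260442 230.15005151]
(540, 788, 3)
```

View pics/ov2.png

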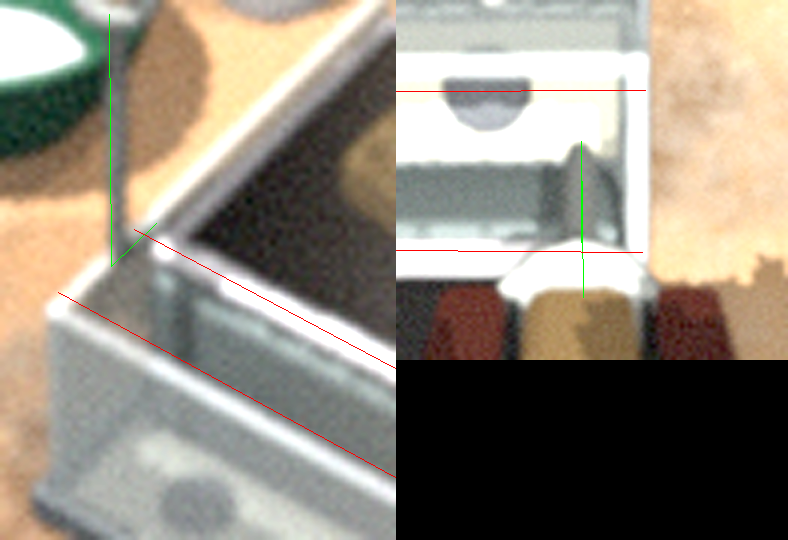

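```bash
sed -i 's/c0=np.array.*;yv/c0=np.array([.5085,-.0277]);yv/' h.py; python3 - <<'E'
from h import *
s=state();w=imaging.read_camera("wrist")
P=wproj(w,(297.5,216.75),.0095,s);print("disc",P,tovib(P));print("rod",tovib(s["position"]))
for uv in[(275+231/4,195+70/4),(275,195+70/4)]: print("guard inner top",tovib(wproj(w,uv,.09,s)))
for uv in[(275+231/4,195+242/4),(275,195+242/4)]: print("vib top edge",tovib(wproj(w,uv,.086,s)))
goto(vib(.078,.071,.14),81.7)
E
```

```text
disc [0.57516948 0.02520809 0.0095    ] [0.05833355 0.06197807]
rod [0.08301825 0.06868258]
guard inner top [0.09232419 0.08086912]
guard inner top [0.04489378 0.08092495]
vib top edge [0.0927748  0.04297033]
vib top edge [0.04334    0.04285179]
pos [0.6006 0.0282 0.2268] yaw 81.69 shift [ 0.06  -0.126  2.169] turn -0.002
```

Emit:
apply_moves --moves "0.05 -0.05 0 0 0;0 0 0 0 0;0 0 0.15 0 0;0 0 0.15 0 0;0 0 0.15 0 0;0 0 0.15 0 0;0 0 0.2 0 0;0 0 0.2 0 0;0 0 0 0 0"

```text
time: 10.4
position: [0.5979, 0.0301, 0.1845]
eef_rot: [0.756, 0.654, -0.001, -0.001]
ft_force: [0.2, 0.4, -1.1]
grip_width: 0.0136
finger_force: 50.0
```

Emit:
apply_moves --moves "0 0 0.25 0 0;0 0 0.25 0 0;0 0 0.25 0 0;0 0 0.15 0 0;0 0 0.1 0 0;0 0 0.05 0 0;0 0 0 0 0;0 0 0 0 0"

```text
time: 11.07
position: [0.599, 0.0306, 0.1448]
eef_rot: [0.756, 0.654, 0.0, 0.0]
ft_force: [0.9, 0.2, 0.3]
grip_width: 0.0139
finger_force: 50.0
```

```bash
python3 - <<'E'
from h import *
s=state();print(s["ft_force"],s["wrist_torque"],tovib(s["position"]),s["position"][2]-.1246)
goto(vib(.081,.071,.134),81.7)
E
```

```text
[0.87550367 0.22226184 0.27911172] [-0.01698379 -0.05553968  0.01890234] [0.0810938 0.0707888] 0.020248452172134543
pos [0.599  0.0306 0.1448] yaw 81.7 shift [ 0.005 -0.002  0.271] turn -0.001
```

Emit:
apply_moves --moves "0 0 0.05 0 0;0 0 0.05 0 0;0 0 0.04 0 0;0 0 0.03 0 0;0 0 0.03 0 0;0 0 0 0 0;0 0 0 0 0;0 0 0 0 0"

```text
time: 11.73
position: [0.5988, 0.0306, 0.1367]
eef_rot: [0.756, 0.654, 0.0, 0.0]
ft_force: [-0.3, -0.2, -0.3]
grip_width: 0.0136
finger_force: 50.0
```

Emit:
apply_moves --moves "0 0 0.02 0 0;0 0 0.02 0 0;0 0 0 0 0;0 0 0 0 0;0 0 0 0 0"

```text
time: 12.15
position: [0.5988, 0.0305, 0.135]
eef_rot: [0.756, 0.654, -0.0, 0.0]
ft_force: [0.9, -0.7, -0.4]
grip_width: 0.0141
finger_force: 50.0
```

Emit:
apply_moves --moves "0 0 0.015 0 0;0 0 0 0 0;0 0 0.01 0 0;0 0 0 0 0;0 0 0 0 0;0 0 0 0 0"

```text
time: 12.65
position: [0.5988, 0.0305, 0.134]
eef_rot: [0.756, 0.654, -0.0, 0.0]
ft_force: [0.7, 0.4, -1.1]
grip_width: 0.0137
finger_force: 50.0
```

Emit:
apply_moves --moves "0 0 0.01 0 0;0 0 0 0 0;0 0 0.01 0 0;0 0 0 0 0;0 0 0 0 0;0 0 0 0 0"

```text
time: 13.15
position: [0.5988, 0.0305, 0.1332]
eef_rot: [0.756, 0.654, -0.0, 0.0]
ft_force: [-0.2, -0.4, -0.1]
grip_width: 0.0138
finger_force: 50.0
```

Emit:
apply_moves --moves "0 0 0.01 0 0;0 0 0 0 0;0 0 0.01 0 0;0 0 0 0 0;0 0 0 0 0;0 0 0 0 0"

```text
time: 13.65
position: [0.5988, 0.0305, 0.1326]
eef_rot: [0.756, 0.654, 0.0, 0.0]
ft_force: [-1.3, 0.3, 1.8]
grip_width: 0.0138
finger_force: 50.0
```

Emit:
apply_moves --moves "0 0 0.006 0 0;0 0 0 0 0;0 0 0 0 0;0 0 0 0 0"

```text
time: 13.98
position: [0.5988, 0.0306, 0.1325]
eef_rot: [0.756, 0.654, 0.0, 0.0]
ft_force: [-1.5, -1.2, 4.9]
grip_width: 0.0136
finger_force: 50.0
```

```bash
python3 - <<'E'
from h import *
def prof(Cs,xs):
    for a in xs:
        L=[]
        for C in Cs:
            V=C[...,:2]-c0;x=V[...,0]*np.cos(yv)+V[...,1]*np.sin(yv);y=-V[...,0]*np.sin(yv)+V[...,1]*np.cos(yv)
            m=(abs(x-a)<.003)&(abs(y-.062)<.013)&(C[...,2]<.03)&(C[...,2]>-.01);L.append(C[...,2][m])
        L=np.concatenate(L)
        if len(L)>5: print(round(a,3),len(L),(np.median(L)*1000).round(2),(L.std()/len(L)**.5*1000).round(2))
print(state()["ft_force"])
xs=np.arange(-.09,.092,.006)
for n in("top","scene"):
    print(n);prof([cloud(imaging.read_camera(n)) for _ in range(4)],xs)
w=imaging.read_camera("wrist");print(list(w),state()["ft_force"],state()["position"])
E
```

```text
[-1.45624308 -1.23899053  4.91320707]
top
-0.09 175 4.32 0.17
-0.084 174 4.44 0.17
-0.078 188 4.52 0.16
-0.072 167 4.36 0.18
-0.066 184 4.46 0.17
-0.06 168 4.95 0.18
-0.054 178 6.03 0.17
-0.048 174 7.05 0.17
-0.042 185 8.35 0.18
-0.036 174 9.07 0.17
-0.03 179 10.05 0.17
-0.024 173 11.11 0.18
-0.018 180 11.23 0.16
-0.012 166 10.62 0.16
-0.006 179 10.19 0.18
0.0 177 10.16 0.17
0.006 63 8.44 0.29
0.042 10 7.68 0.47
0.048 48 8.12 0.35
0.054 14 6.81 0.54
scene
-0.09 178 5.69 0.12
-0.084 181 5.66 0.11
-0.078 172 5.69 0.12
-0.072 184 5.71 0.12
-0.066 173 6.05 0.13
-0.06 180 6.72 0.11
-0.054 187 7.21 0.12
-0.048 183 8.3 0.12
-0.042 186 9.51 0.12
-0.036 181 10.35 0.12
-0.03 150 11.39 0.13
-0.024 76 12.51 0.19
-0.018 16 12.78 0.31
['pixels', 'range_z', 'mtx', 'hand_eye', 'shot'] [-1.68820544  0.52670404  5.70253185] [0.5989     0.03058218 0.13248185]
```

Emit:
apply_moves --moves "0 -0.05 -0.003 0 0;0 -0.05 0 0 0;0 -0.05 0 0 0;0 -0.05 0 0 0;0 -0.05 0 0 0;0 0 0 0 0;0 0 0 0 0"

```text
time: 15.02
position: [0.5887, 0.0321, 0.1325]
eef_rot: [0.756, 0.654, -0.0, -0.0]
ft_force: [0.1, 0.8, 4.5]
grip_width: 0.0139
finger_force: 50.0
```

Emit:
apply_moves --moves "0 -0.05 0 0 0;0 -0.05 0 0 0;0 -0.05 0 0 0;0 -0.05 0 0 0;0 0 0 0 0;0 0 0 0 0"

```text
time: 15.52
position: [0.5806, 0.0332, 0.1324]
eef_rot: [0.756, 0.654, -0.0, -0.0]
ft_force: [0.7, 0.2, 6.1]
grip_width: 0.0136
finger_force: 50.0
```

Emit:
apply_moves --moves "0 -0.05 0 0 0;0 -0.05 0 0 0;0 -0.05 0 0 0;0 0 0 0 0;0 0 0 0 0"

```text
time: 15.93
position: [0.5746, 0.0341, 0.1324]
eef_rot: [0.756, 0.654, -0.0, -0.0]
ft_force: [2.0, 0.2, 6.4]
grip_width: 0.0141
finger_force: 50.0
```

Emit:
apply_moves --moves "0 -0.05 -0.003 0 0;0 -0.05 0 0 0;0 -0.05 0 0 0;0 0 0 0 0;0 0 0 0 0"

```text
time: 16.35
position: [0.5685, 0.035, 0.1324]
eef_rot: [0.756, 0.654, -0.0, -0.0]
ft_force: [1.3, -0.7, 5.8]
grip_width: 0.0138
finger_force: 50.0
```

```bash
python3 - <<'E'
from h import *
s=state();print(s["ft_force"],tovib(s["position"]));p=imaging.read_camera("scene")
for l,z in[("disc_center",.011)]:
    for r in spotter.landmark_of(l,p)[:2]: print(l,r["score"],r["xy"],tovib(backproj(p,r["xy"],z)))
cv2.imwrite("pics/s4.png",cv2.resize(p["pixels"][220:370,260:420],None,fx=3.5,fy=3.5,interpolation=2))
E
```

```text
[ 1.32736783 -0.71974684  5.80371903] [0.05029911 0.07068374]
```

View pics/s4.png

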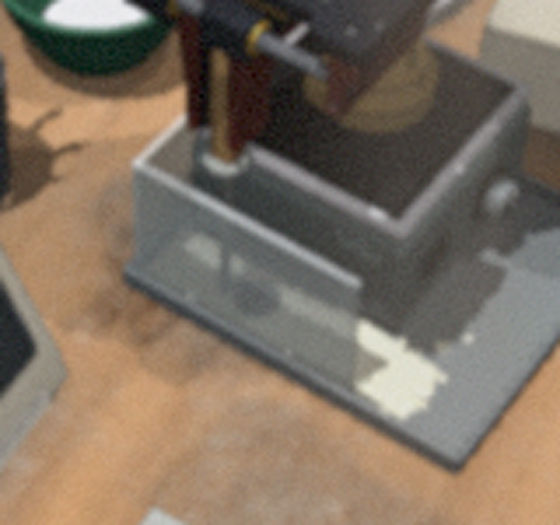

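Emit:
apply_moves --moves "0 -0.05 0 0 0;0 -0.05 0 0 0;0 -0.05 0 0 0;0 0 0 0 0;0 0 0 0 0"

```text
time: 16.87
position: [0.5625, 0.0358, 0.1324]
eef_rot: [0.756, 0.654, -0.0, -0.0]
ft_force: [1.1, -0.0, 5.9]
grip_width: 0.014
finger_force: 50.0
```

Emit:
apply_moves --moves "0 -0.05 -0.003 0 0;0 -0.05 0 0 0;0 -0.025 0 0 0;0 0 0 0 0;0 0 0 0 0"

```text
time: 17.28
position: [0.5576, 0.0365, 0.1324]
eef_rot: [0.756, 0.654, -0.0, -0.0]
ft_force: [0.6, 0.5, 5.3]
grip_width: 0.0137
finger_force: 50.0
```

Emit:
apply_moves --moves "0 -0.05 -0.003 0 0;0 -0.05 0 0 0;0 -0.025 0 0 0;0 0 0 0 0;0 0 0 0 0"

```text
time: 17.7
position: [0.5528, 0.0372, 0.1325]
eef_rot: [0.756, 0.654, -0.0, -0.0]
ft_force: [0.8, -0.4, 3.5]
grip_width: 0.0137
finger_force: 50.0
```

Emit:
apply_moves --moves "0 -0.05 0 0 0;0 -0.05 0 0 0;0 -0.025 0 0 0;0 0 0 0 0;0 0 0 0 0"

```text
time: 18.12
position: [0.5479, 0.0379, 0.1325]
eef_rot: [0.756, 0.654, -0.0, -0.0]
ft_force: [-0.2, -0.4, 1.9]
grip_width: 0.0142
finger_force: 50.0
```

Emit:
apply_moves --moves "0 -0.05 0.004 0 0;0 -0.05 0.002 0 0;0 0 0 0 0;0 0 0 0 0"

```text
time: 18.45
position: [0.5442, 0.0385, 0.1325]
eef_rot: [0.756, 0.654, -0.0, -0.0]
ft_force: [1.1, 0.7, 3.8]
grip_width: 0.0139
finger_force: 50.0
```

```bash
cat > disc.py <<'E'
from h import *
s=state();print(s["ft_force"].round(2) if hasattr(s["ft_force"],"round") else s["ft_force"],"rod",tovib(s["position"]).round(4),s["position"][2])
p=imaging.read_camera("scene")
ref=cv2.imread("pics/scene0.png").astype(int)
g=cv2.GaussianBlur(p["pixels"],(5,5),0).astype(int)
best=[]
for x in np.arange(-.09,.075,.002):
    f=lambda dx,y:g[tuple(proj(p,vib(x+dx,y,.011)).round().astype(int)[::-1])].mean()
    best.append((f(0,.06)+f(.005,.062)+f(-.005,.062)+f(0,.066)+f(0,.056))
      )
xs=np.arange(-.09,.075,.002)
print([(round(x,3),int(b/5)) for x,b in zip(xs,best)])
E
python3 disc.py
```

```text
[1.09 0.65 3.83] rod [0.0258 0.0707] 0.13249853364824657
[(np.float64(-0.09), 146), (np.float64(-0.088), 146), (np.float64(-0.086), 147), (np.float64(-0.084), 147), (np.float64(-0.082), 147), (np.float64(-0.08), 147), (np.float64(-0.078), 146), (np.float64(-0.076), 148), (np.float64(-0.074), 151), (np.float64(-0.072), 159), (np.float64(-0.07), 168), (np.float64(-0.068), 181), (np.float64(-0.066), 194), (np.float64(-0.064), 204), (np.float64(-0.062), 214), (np.float64(-0.06), 216), (np.float64(-0.058), 218), (np.float64(-0.056), 218), (np.float64(-0.054), 218), (np.float64(-0.052), 218), (np.float64(-0.05), 217), (np.float64(-0.048), 214), (np.float64(-0.046), 211), (np.float64(-0.044), 203), (np.float64(-0.042), 195), (np.float64(-0.04), 183), (np.float64(-0.038), 169), (np.float64(-0.036), 164), (np.float64(-0.034), 156), (np.float64(-0.032), 153), (np.float64(-0.03), 150), (np.float64(-0.028), 152), (np.float64(-0.026), 149), (np.float64(-0.024), 144), (np.float64(-0.022), 137), (np.float64(-0.02), 131), (np.float64(-0.018), 128), (np.float64(-0.016), 127), (np.float64(-0.014), 127
[... 439 characters left out ...]
2), (np.float64(0.022), 104), (np.float64(0.024), 107), (np.float64(0.026), 107), (np.float64(0.028), 111), (np.float64(0.03), 111), (np.float64(0.032), 111), (np.float64(0.034), 112), (np.float64(0.036), 115), (np.float64(0.038), 118), (np.float64(0.04), 124), (np.float64(0.042), 126), (np.float64(0.044), 130), (np.float64(0.046), 129), (np.float64(0.048), 130), (np.float64(0.05), 128), (np.float64(0.052), 128), (np.float64(0.054), 127), (np.float64(0.056), 126), (np.float64(0.058), 125), (np.float64(0.06), 125), (np.float64(0.062), 123), (np.float64(0.064), 122), (np.float64(0.066), 122), (np.float64(0.068), 124), (np.float64(0.07), 122), (np.float64(0.072), 122), (np.float64(0.074), 121)]
```

Emit:
apply_moves --moves "0 -0.05 0 0 0;0 -0.05 0 0 0;0 -0.02 0 0 0;0 0 0 0 0;0 0 0 0 0"

```text
time: 18.92
position: [0.5394, 0.0392, 0.1325]
eef_rot: [0.756, 0.654, -0.0, -0.0]
ft_force: [0.8, 0.2, 4.0]
grip_width: 0.014
finger_force: 50.0
```

Emit:
apply_moves --moves "0 -0.05 0 0 0;0 -0.05 0 0 0;0 0 0 0 0;0 0 0 0 0"

```text
time: 19.25
position: [0.5354, 0.0398, 0.1325]
eef_rot: [0.756, 0.654, -0.0, -0.0]
ft_force: [0.6, 0.8, 3.8]
grip_width: 0.0139
finger_force: 50.0
```

Emit:
apply_moves --moves "0 -0.05 0 0 0;0 -0.05 -0.005 0 0;0 0 0 0 0;0 0 0 0 0"

```text
time: 19.58
position: [0.5315, 0.0403, 0.1327]
eef_rot: [0.756, 0.654, -0.0, -0.0]
ft_force: [-0.0, 1.0, 3.9]
grip_width: 0.0138
finger_force: 50.0
```

Emit:
apply_moves --moves "0 -0.05 -0.005 0 0;0 -0.05 -0.008 0 0;0 0 0 0 0;0 0 0 0 0"

```text
time: 19.92
position: [0.5276, 0.0409, 0.1333]
eef_rot: [0.756, 0.654, -0.0, 0.0]
ft_force: [0.5, 0.2, 4.0]
grip_width: 0.0139
finger_force: 50.0
```

Emit:
apply_moves --moves "0 -0.05 -0.009 0 0;0 -0.05 -0.009 0 0;0 0 0 0 0;0 0 0 0 0"

```text
time: 20.25
position: [0.5236, 0.0416, 0.134]
eef_rot: [0.756, 0.654, -0.0, -0.0]
ft_force: [1.5, -0.8, 6.0]
grip_width: 0.0138
finger_force: 50.0
```

Emit:
apply_moves --moves "0 -0.05 -0.01 0 0;0 -0.05 -0.009 0 0;0 0 0 0 0;0 0 0 0 0"

```text
time: 20.58
position: [0.5196, 0.0421, 0.1347]
eef_rot: [0.756, 0.654, -0.0, -0.0]
ft_force: [1.2, -0.0, 5.7]
grip_width: 0.0137
finger_force: 50.0
```

Emit:
apply_moves --moves "0 -0.05 -0.007 0 0;0 -0.05 -0.004 0 0;0 0 0 0 0;0 0 0 0 0"

```text
time: 20.92
position: [0.5157, 0.0427, 0.1353]
eef_rot: [0.756, 0.654, 0.0, 0.0]
ft_force: [1.4, -0.4, 5.9]
grip_width: 0.0138
finger_force: 50.0
```

```bash
sed -i 's/^print(\[(round.*/b=np.array(best)\/5;k=(xs>-.03)|1;i=b.argmin();print("darkest",b.min().round(),xs[b<b.min()+5].round(3))/' disc.py; python3 disc.py
```

```text
[ 1.41 -0.44  5.91] rod [-0.003   0.0708] 0.1352785582502001
darkest 97.0 [-0.024 -0.022 -0.02  -0.018 -0.016]
```

Emit:
apply_moves --moves "0 -0.05 -0.002 0 0;0 -0.05 -0.002 0 0;0 -0.05 -0.003 0 0;0 0 0 0 0;0 0 0 0 0"

```text
time: 21.38
position: [0.5092, 0.0436, 0.1352]
eef_rot: [0.756, 0.654, -0.001, -0.0]
ft_force: [0.1, 0.3, 4.6]
grip_width: 0.0136
finger_force: 50.0
```

Emit:
apply_moves --moves "0 -0.05 -0.003 0 0;0 -0.05 -0.004 0 0;0 -0.05 -0.005 0 0;0 0 0 0 0;0 0 0 0 0"

```text
time: 21.8
position: [0.504, 0.0445, 0.1361]
eef_rot: [0.756, 0.654, 0.0, 0.0]
ft_force: [1.6, 0.1, 5.6]
grip_width: 0.0138
finger_force: 50.0
```

Emit:
apply_moves --moves "0 -0.05 -0.005 0 0;0 -0.05 -0.003 0 0;0 -0.05 -0.001 0 0;0 0 0 0 0;0 0 0 0 0"

```text
time: 22.22
position: [0.4974, 0.0454, 0.1363]
eef_rot: [0.756, 0.654, -0.0, -0.0]
ft_force: [1.5, -0.1, 6.8]
grip_width: 0.0138
finger_force: 50.0
```

Emit:
apply_moves --moves "0 -0.05 0.001 0 0;0 -0.05 0.004 0 0;0 -0.05 0.007 0 0;0 0 0 0 0;0 0 0 0 0"

```text
time: 22.63
position: [0.4911, 0.0462, 0.1355]
eef_rot: [0.756, 0.654, -0.001, -0.001]
ft_force: [-0.2, -0.3, 5.2]
grip_width: 0.0142
finger_force: 50.0
```

```bash
python3 disc.py
```

```text
[-0.18 -0.29  5.21] rod [-0.0278  0.0706] 0.13549126511616572
darkest 80.0 [-0.038 -0.036 -0.034 -0.032]
```

Emit:
apply_moves --moves "0 -0.05 0.007 0 0;0 -0.05 0.007 0 0;0 -0.05 0.008 0 0;0 0 0 0 0;0 0 0 0 0"

```text
time: 23.1
position: [0.4854, 0.0469, 0.1345]
eef_rot: [0.756, 0.654, -0.001, -0.0]
ft_force: [-0.7, 0.9, 3.3]
grip_width: 0.0138
finger_force: 50.0
```

```bash
python3 - <<'E'
from h import *
s=state();print(s["ft_force"],tovib(s["position"]))
for n in("scene","top"):
    p=imaging.read_camera(n)
    for r in spotter.regions_of("disc_center",p)[:2]: print(n,r["score"],r["region"].sum(),tovib(backproj(p,r["xy"],.010)))
    if n=="scene": 
        g=p["pixels"][260:370,300:420];cv2.imwrite("pics/s5.png",cv2.resize(g,None,fx=4.5,fy=4.5,interpolation=2))
        print([proj(p,vib(x,.062,.01)).round(0) for x in(-.035,-.05,-.065)])
E
```

```text
[-0.73959177  0.8898167   3.2624904 ] [-0.0336352   0.07052023]
scene 0.47 117 [-0.05183484  0.05509887]
scene 0.37 378 [ 0.00959902 -0.00483869]
[array([366., 324.]), array([374., 328.]), array([381., 332.])]
```

View pics/s5.png

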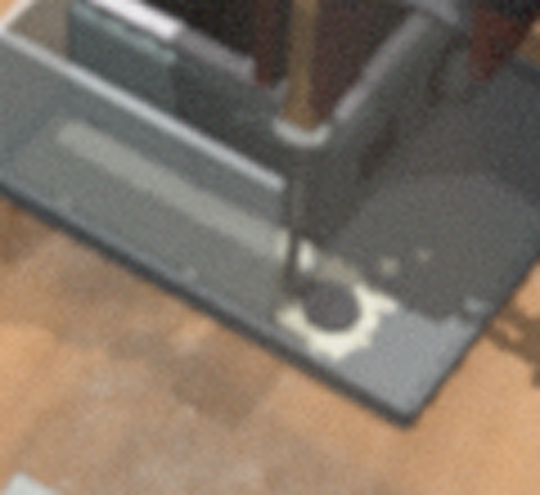

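Emit:
apply_moves --moves "0 -0.05 0.006 0 0;0 -0.05 0.007 0 0;0 -0.05 0.007 0 0;0 0 0 0 0;0 0 0 0 0"

```text
time: 23.72
position: [0.4799, 0.0477, 0.1338]
eef_rot: [0.756, 0.654, -0.0, -0.0]
ft_force: [-0.4, -0.2, -1.3]
grip_width: 0.014
finger_force: 50.0
```

Emit:
apply_moves --moves "0 -0.05 0.012 0 0;0 -0.05 0.01 0 0;0 -0.05 0.01 0 0;0 0 0 0 0;0 0 0 0 0"

```text
time: 24.13
position: [0.4742, 0.0487, 0.1328]
eef_rot: [0.756, 0.654, -0.0, 0.0]
ft_force: [-0.2, 0.4, -1.1]
grip_width: 0.0139
finger_force: 50.0
```

```bash
cat > d2.py <<'E'
from h import *
s=state();print(s["time"],s["ft_force"],tovib(s["position"]),s["position"])
for n in("scene","top"):
    p=imaging.read_camera(n)
    for r in spotter.regions_of("disc_center",p)[:2]:
        print(n,round(r["score"],2),r["region"].sum(),tovib(backproj(p,r["xy"],.009)).round(4),"z",np.median(cloud(p)[r["region"]][:,2]).round(4))
E
python3 d2.py
```

```text
24.1333 [-0.18765007  0.42533859 -1.05290265] [-0.04500182  0.07060211] [0.47416139 0.0486589  0.13275823]
scene 0.43 113 [-0.0634  0.0567] z 0.0096
```

Emit:
apply_moves --moves "0 0.04 0 0 0;0 0 -0.3 0 0;0 0 -0.6 0 0;0 0 -0.7 0 0;0 0 -0.7 0 0;0 0 -0.7 0 0;0 -0.3 0 -0.52 0;0.5 -0.5 0 0 0;0.7 -0.55 0 0 0;0.8 -0.55 0 0 0;0.8 -0.5 0 0 0;0.8 -0.3 0 0 0"

```text
time: 25.33
position: [0.3799, 0.2039, 0.2538]
eef_rot: [0.739, 0.674, 0.0, 0.001]
ft_force: [0.5, 0.0, -0.5]
grip_width: 0.0137
finger_force: 50.0
```

Emit:
apply_moves --moves "0.7 -0.2 0 0 0;0.4 -0.1 0 0 0;0 0 0 0 0;0 0 0 0 0;0 0 0 0 0"

```text
time: 25.75
position: [0.3741, 0.2467, 0.2529]
eef_rot: [0.739, 0.673, -0.0, 0.0]
ft_force: [0.3, -0.6, -1.2]
grip_width: 0.0139
finger_force: 50.0
```

```bash
python3 d2.py; python3 - <<'E'
from h import *
goto([.3751,.2507,.1490],84.7)
p=imaging.read_camera("scene")
for l,z in[("hook_grip",.268),("hook_foot",.13)]:
    for r in spotter.landmark_of(l,p)[:1]: print(l,r["score"],backproj(p,r["xy"],z).round(4))
E
```

```text
25.75 [ 0.27016634 -0.61181991 -1.21808177] [-0.17257188  0.25217416] [0.37413858 0.24674466 0.25294664]
top 0.43 51 [-0.1852  0.2667] z 0.1346
pos [0.3744 0.2463 0.2528] yaw 84.55 shift [0.114 0.005 2.594] turn -0.026
hook_grip 0.71 [0.3738 0.2416 0.268 ]
hook_foot 0.59 [0.3741 0.2389 0.13  ]
```

Emit:
apply_moves --moves "0.11 0 0.3 -0.03 0;0 0 0.7 0 0;0 0 0.7 0 0;0 0 0.6 0 0;0 0 0.3 0 0;0 0 0 0 0;0 0 0 0 0;0 0 0 0 0"

```text
time: 26.77
position: [0.375, 0.2525, 0.15]
eef_rot: [0.738, 0.675, 0.001, 0.0]
ft_force: [-0.3, 0.3, -1.1]
grip_width: 0.0139
finger_force: 50.0
```

```bash
python3 - <<'E'
from h import *
print(state()["ft_force"]);goto([.4627,.2426,.149],84.7)
p=imaging.read_camera("scene");C=cloud(p)
t=imaging.read_camera("top");
a=cv2.resize(p["pixels"][250:470,270:470],None,fx=2.5,fy=2.5,interpolation=2);b=cv2.resize(t["pixels"][225:345,290:380],None,fx=3,fy=3,interpolation=2)
o=np.zeros((550,500+270,3),np.uint8);o[:,:500]=a;o[:360,500:]=b;cv2.imwrite("pics/f.png",o)
E
```

```text
[-0.33359369  0.30111524 -1.12755039]
pos [0.375  0.2525 0.15  ] yaw 84.84 shift [-0.049  2.207  0.027] turn 0.025
```

View pics/f.png

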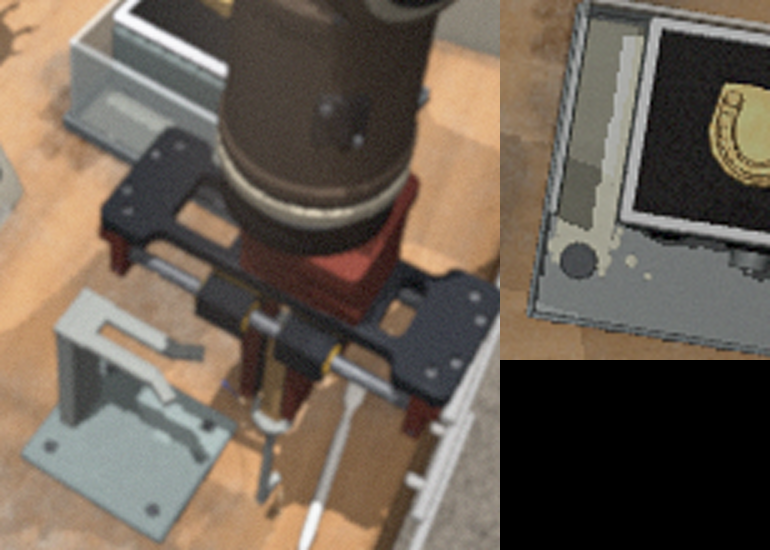

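Emit:
apply_moves --moves "-0.045 0 0 0.02 0;0 0 0 0 0;0 0.25 0 0 0;0 0.25 0 0 0;0 0.25 0 0 0;0 0.25 0 0 0;0 0 0 0 0;0 0 0 0 0;0 0 0 0 0"

```text
time: 27.62
position: [0.4136, 0.2465, 0.1485]
eef_rot: [0.739, 0.674, -0.0, -0.0]
ft_force: [-0.1, 0.2, -0.6]
grip_width: 0.0135
finger_force: 50.0
```

```bash
python3 - <<'E'
from h import *
print(state()["ft_force"]);goto([.4627,.2426,.149],84.7)
E
```

```text
[-0.13490403  0.22650703 -0.60642837]
pos [0.4136 0.2465 0.1485] yaw 84.74 shift [ 0.016  1.23  -0.012] turn 0.008
```

Emit:
apply_moves --moves "0.015 0.2 0 0 0;0 0.25 0 0 0;0 0.25 0 0 0;0 0.25 0 0 0;0 0.2 0 0 0;0 0.08 0 0 0;0 0 0 0 0;0 0 0 0 0;0 0 0 0 0"

```text
time: 28.37
position: [0.4625, 0.2426, 0.1487]
eef_rot: [0.739, 0.674, -0.0, -0.0]
ft_force: [0.3, 0.5, -0.7]
grip_width: 0.0138
finger_force: 50.0
```

```bash
python3 - <<'E'
from h import *
print(state()["ft_force"]);goto([.4627,.2426,.137],84.7)
E
```

```text
[ 0.32099937  0.45417722 -0.7122216 ]
pos [0.4625 0.2426 0.1487] yaw 84.77 shift [0.002 0.004 0.292] turn 0.011
```

Lower onto the prongs and check the force.

Emit:
apply_moves --moves "0 0 0.1 0 0;0 0 0.1 0 0;0 0 0.05 0 0;0 0 0.02 0 0;0 0 0.015 0 0;0 0 0 0 0;0 0 0 0 0;0 0 0 0 0"

```text
time: 29.03
position: [0.4631, 0.2425, 0.1374]
eef_rot: [0.739, 0.674, 0.0, 0.0]
ft_force: [0.4, -0.5, -0.3]
grip_width: 0.0137
finger_force: 50.0
```

Emit:
apply_moves --moves "0 0 0.012 0 0;0 0 0.012 0 0;0 0 0 0 0;0 0 0 0 0;0 0 0 0 0"

```text
time: 29.45
position: [0.4632, 0.2425, 0.1366]
eef_rot: [0.739, 0.674, 0.0, 0.0]
ft_force: [-1.3, -0.1, 3.6]
grip_width: 0.0139
finger_force: 50.0
```

Emit:
apply_moves --moves "0 0 0 0 0.3;0 0 0 0 0.6;0 0 0 0 1;0 0 0 0 1;0 0 0 0 1;0 0 0 0 1;0 0 0 0 1;0 0 0 0 1;0 0 0 0 1;0 0 0 0 1;0 0 0 0 1;0 0 0 0 1"

```text
time: 30.45
position: [0.4631, 0.2424, 0.1364]
eef_rot: [0.739, 0.674, 0.0, -0.0]
ft_force: [-0.1, 0.7, -1.1]
grip_width: 0.0872
finger_force: 0.0
```

Emit:
apply_moves --moves "0 0 -0.2 0 1;0 0 -0.5 0 1;0 0 -0.8 0 1;0 0 -0.8 0 1;0 0 -0.8 0 1;0 -0.8 0 0 1;0 -0.9 0 0 1;0 -0.9 0 0 1;0 0 0 0 1;0 0 0 0 1;0 0 0 0 1"

```text
time: 31.37
position: [0.3603, 0.2517, 0.261]
eef_rot: [0.739, 0.674, 0.0, 0.001]
ft_force: [1.2, -1.1, 0.5]
grip_width: 0.088
finger_force: 0.0
```

```bash
python3 d2.py; python3 - <<'E'
from h import *
for n in("scene","top"):
    p=imaging.read_camera(n);X=cloud(p)
    for a,b in((.185,.193),(.193,.21),(.125,.15)):
        m=(X[...,2]>a)&(X[...,2]<b)&(X[...,0]>0.42)&(X[...,0]<0.5)&(X[...,1]>.2)&(X[...,1]<.28);print(n,a,m.sum(),X[m].mean(0).round(4))
    for l,z in[("hook_grip",.156),("fork_slot",.112),("jar",0),("cast",.086),("bowl",0)]:
        for r in spotter.landmark_of(l,p)[:1]: print(l,round(r["score"],2),np.round(r["xy"],1),backproj(p,r["xy"],z).round(4))
E
```

```text
31.3667 [ 1.19601383 -1.14435383  0.48552295] [-0.18696428  0.25510649] [0.36032022 0.2517239  0.26098942]
scene 0.63 124 [-0.0609  0.0578] z 0.0096
top 0.72 9282 [-0.0024  0.0048] z 0.0586
scene 0.185 48 [0.4602 0.2456 0.1889]
scene 0.193 108 [0.4612 0.243  0.1978]
scene 0.125 129 [0.4599 0.2458 0.1377]
hook_grip 0.71 [322.7 372.8] [0.4602 0.2465 0.156 ]
fork_slot 0.84 [323.8 387.5] [0.4608 0.2411 0.112 ]
jar 0.82 [337.7 210. ] [ 0.6621 -0.21    0.    ]
cast 0.56 [367.4 248.7] [ 0.5293 -0.0562  0.086 ]
bowl 0.66 [290.2 232.3] [ 0.716  -0.1048  0.    ]
top 0.185 14 [0.4642 0.2382 0.1889]
top 0.193 69 [0.4637 0.2405 0.1972]
top 0.125 26 [0.4633 0.2354 0.1366]
hook_grip 0.75 [196.9 308.7] [0.4603 0.2375 0.156 ]
fork_slot 0.69 [199.7 303.7] [0.4689 0.2415 0.112 ]
jar 0.74 [443.6 207.2] [ 0.6641 -0.2005  0.    ]
cast 0.97 [376.6 269.7] [ 0.5348 -0.0638  0.086 ]
bowl 0.79 [394.2 177.3] [ 0.7209 -0.1045  0.    ]
```

The rod hangs upright as it did at the start, the disc lies at vibrator x ≈ -0.061, and the fingers are clear, so I'm handing in.

```bash
python3 -c "
from h import *
print(job_done())"
```

```text
the job is handed in; nothing more can be done
None
```

I raked the disc out onto the open front of the drip tray (about 26 mm in front of the slot's mouth), hung the rod back upright in its fork, and handed the job in at about 32 s. The highest downward force I read while raking was 6.8 N, the arm did not touch the cast, bowl or jar, and the hand-in gave no verdict.

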